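# Close the plating tanks for the night

### The arm

A 6-joint arm with a two-finger parallel gripper is mounted at the origin on the work surface. World frame = base frame: x ahead of the robot, y to its left, z up, the work surface at z = 0. Lengths are in m, angles in rad, forces in N, time in s.
With the tool pointing down it reaches from about 0.375 to 0.975 m from the base axis. Payload 3.8 kg.
Tool frame: the origin (TCP) lies between the finger pads; the fingertips stand 25 mm ahead of it and the grasp point (between the pads) lies 6 mm ahead of it (robot.tip_extent is the distance from the TCP to the fingertips, in m); z points along the fingers, y is the line along which they close (so a half turn about z gives the same grasp; the last joint's range is limited). The gripper opens to 88 mm and grips with 3 to 60 N. Pads are 18 mm wide; open, the fingers measure 123 mm over their backs; the gripper's body (75 mm by 187 mm) begins 45 mm behind the grasp point.
Start: joints at [1.206, 0.264, 1.604, -0, 1.274, -0.037], TCP at [0.217, 0.639, 0.264] pointing down, gripper open.
Joint ranges: [-2.63, 2.63], [-0.94, 2.18], [0.31, 2.57], [-1.31, 4.45], [0, 2.66], [-2.55, 2.55]. Speed limits (rad/s): [2.57, 2.57, 3.14, 3.14, 3.14, 3.14].

### API

Orientations are given as a unit quaternion [w, x, y, z].
In Python, from bench import robot gives the robot as it stands.
- The arm moves only by the shell command python3 inch.py [OPENING] [FORCE], which reads ROWS from standard input. ROWS is a JSON list of rows, 1 to 5 of them, each written [[dx, dy, dz], turn]: dx, dy, dz in m, then a turn about the tool's z in rad; each row is the pose to reach, as a shift and turn from the pose commanded when the command began, along the tool's axes at that moment; what a row does not reach only later rows make up. A row lasts 1/8 s, in which the tool goes at most 0.0625 m and 0.188 rad, less where a joint would pass 70% of its speed; a pose out of reach is approached as far as the arm can. OPENING is the opening from 0.0 (shut) to 1.0 (fully open), set as the command begins (- or left out keeps the last). The fingers move at their own pace and stop on an object; FORCE is the grip in N (left out, the last holds). Time passes only in rows, so rows that do not move let the fingers close. It prints the time, the measured TCP pose, the force, the opening and the grip force at its end. Input that does not fit is refused with a message, and nothing moves.
- robot.observe(): the state, without advancing time (a new reading comes with each control period).
- robot.snapshot(name): name is "scene" or "side" or "wrist"; returns a dict with "img" (480x640x3 uint8, red, green, blue), "camera_matrix" (3x3 intrinsics, pixels), "dist_coeffs" ([k1, k2, p1, p2, k3] as OpenCV has them; the pictures are not rectified), "rvec" (rotation vector, rad) and "tvec" (3), from world to camera coordinates, as OpenCV has them. Camera axes: x right, y down, z forward; pixel columns grow to the right and rows downward; lengths in m; the calibration is good to about 2 mm. A picture is of the moment at which its call begins. There is no depth.
- robot.hand_in(): hands the job in; it is judged then, once.
The state is a dict: "time_s": time; "q": joint angles; "joint_velocities": joint speeds; "joint_torque": joint torques, N m; "tcp_pos": TCP position; "ee_rot": TCP orientation; "force": force on the tool from outside, world axes, zero at the start; "moment": the same for the moment, N m; "finger_gap": opening from 0.0 (shut) to 1.0 (fully open); "gripper_force": force on a finger pad.
Only numpy, scipy, OpenCV 4.12 (cv2) and the standard library are available. Lean on these libraries where they do the work, as an engineer would, in place of code of your own. Each camera call takes 0.05 s, during which the arm holds its last target. There are 200 camera calls.

### The job

The four clean plating tanks on the bench are to be closed for the night. Take the stack of lids apart and set each lid on the tank of its own shape, flat on the rim, centred and square to the tank so that it covers the whole mouth. Set the lids down rather than letting them fall, and leave the little glass beaker and the amber jar where they stand.

Things in the scene. Friction and masses are not known exactly. Their poses are not given: they have to be found in the camera images.
- lid_rect: Large rectangular ivory plastic lid with a darker inset panel and a dark seal line near its underside; flat above and below, 16 mm thick, 130 (its x) by 64 (its y) mm, 120 g. Origin: centre of the underside; z up. At the start it is the lowest of the stack and lies on a 6 mm black rubber mat.
- lid_square: Square ivory plastic lid with a darker inset panel and a dark seal line near its underside; flat above and below, 16 mm thick, 62 by 62 mm, 60 g. Origin: centre of the underside; z up, x and y square to its sides. At the start it lies on the large rectangular lid.
- lid_round: Round ivory plastic lid with a darker inset panel and a dark seal line near its underside; flat above and below, 16 mm thick, 54 mm in diameter, 35 g. Origin: centre of the underside; z up. At the start it lies on the square lid.
- lid_slim: Small rectangular ivory plastic lid with a darker inset panel and a dark seal line near its underside; flat above and below, 16 mm thick, 48 (its x) by 34 (its y) mm, 25 g. Origin: centre of the underside; z up. At the start it is the top of the stack, on the round lid.
- tank_rect: Large rectangular open-topped empty ivory plastic tank with a dark floor, fixed to the bench: 118 (its x) by 52 (its y) mm outside, walls 6 mm, rim 90 mm high. Origin: centre of its foot, on the bench (z = 0); z up. Place of the large rectangular lid.
- tank_square: Square open-topped empty ivory plastic tank with a dark floor, fixed to the bench: 52 by 52 mm outside, walls 6 mm, rim 100 mm high. Origin: centre of its foot, on the bench (z = 0); z up, x and y square to its sides. Place of the square lid.
- tank_round: Round open-topped empty ivory plastic tank with a dark floor, fixed to the bench: 44 mm outside diameter, wall 5.5 mm, rim 80 mm high. Origin: centre of its foot, on the bench (z = 0); z up. Place of the round lid.
- tank_slim: Small rectangular open-topped empty ivory plastic tank with a dark floor, fixed to the bench: 40 (its x) by 26 (its y) mm outside, walls 5 mm, rim 70 mm high. Origin: centre of its foot, on the bench (z = 0); z up. Place of the small rectangular lid.
- beaker: Bystander: small loose glass cup, 42 mm across its rim, 52 mm high. Origin: centre of its foot.
- jar: Bystander: small loose amber jar with a black cap, 36 mm in diameter, 48 mm high. Origin: centre of its foot.

How it is judged:
By the outcome, as a careful person would: the job done as asked, in the order asked, and still so for the second after the job is handed in, with the robot touching nothing.
It also fails if it takes over 122 s, if anything falls off the work surface, if the arm or the gripper's body presses on something with over 40 N, if the wrist force passes 120 N, or if a joint passes its speed limit or range.

## Working session

There is one attempt and no reset: what is moved stays moved. The work goes in short steps, Python scripts to look and compute and a shell command to move; the robot and the scene stay as the last step left them, time stands still between calls to the robot, and variables do not carry over. Pictures are saved under pics/ and viewed, at most 14 in all, crops included, and the job is handed in when it is done.

```bash
ls; mkdir -p pics
python3 - <<'E'
from bench import robot
import cv2
for n in ["scene","side","wrist"]:
    s=robot.snapshot(n); cv2.imwrite(f"pics/{n}0.png",s["img"][:,:,::-1])
    print(n,s["camera_matrix"].tolist(),s["dist_coeffs"],s["rvec"],s["tvec"])
print(robot.observe())
E
```

```text
bench.py
inch.py
pics
scene [[450.9011531814161, 0.0, 321.7257365615084], [0.0, 450.9011531814161, 237.76995253402458], [0.0, 0.0, 1.0]] [-0.06439477  0.          0.          0.          0.        ] [ 1.4345955   1.81382099 -0.98176271] [ 0.10955019 -0.23599256  1.2258889 ]
side [[477.2739851784661, 0.0, 317.07134534542], [0.0, 477.2739851784661, 235.9284065388859], [0.0, 0.0, 1.0]] [-0.10973313  0.          0.          0.          0.        ] [ 2.22416328 -0.38342666  0.17304666] [-0.50955203  0.14930973  0.79150358]
wrist [[358.17024319000933, 0.0, 327.5077373311723], [0.0, 358.17024319000933, 240.6399653553461], [0.0, 0.0, 1.0]] [-0.01423613  0.          0.          0.          0.        ] [-2.32409122 -1.66527396 -0.27439851] [-0.67471407 -0.04481908  0.39278812]
{'time_s': 0.15, 'q': array([ 1.20611182e+00,  2.64576303e-01,  1.60502270e+00,  1.53696434e-05,
        1.27369428e+00, -3.68809259e-02]), 'joint_velocities': array([-6.79596417e-04, -2.69281445e-03, -3.27694908e-03, -2.28379207e-04,
       -1.21016855e-05, -2.20084282e-03]), 'joint_torque': array([ 5.73641819e-05, -5.02847815e+01, -3.57470083e+01,  7.29985395e-02,
        2.49851472e-02, -7.14500152e-05]), 'tcp_pos': array([0.21713668, 0.63860562, 0.26269685]), 'ee_rot': array([-1.76782294e-04,  1.63171106e-01,  9.86597419e-01, -8.31767233e-04]), 'force': array([-0.1940327 , -0.62422277,  0.57322393]), 'moment': array([0.04221987, 0.0353934 , 0.03420536]), 'gripper_force': 0.0, 'finger_gap': 1.0041799170466128}
```

View pics/scene0.png

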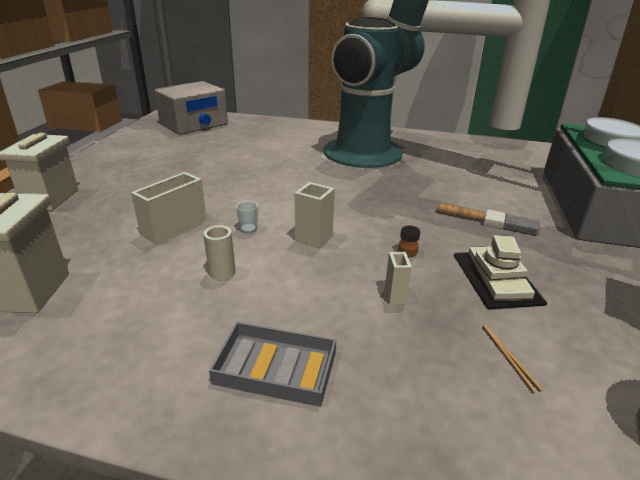

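View pics/side0.png

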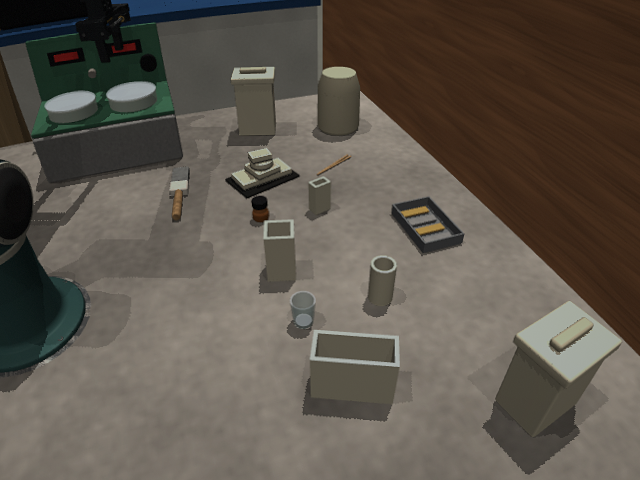

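View pics/wrist0.png

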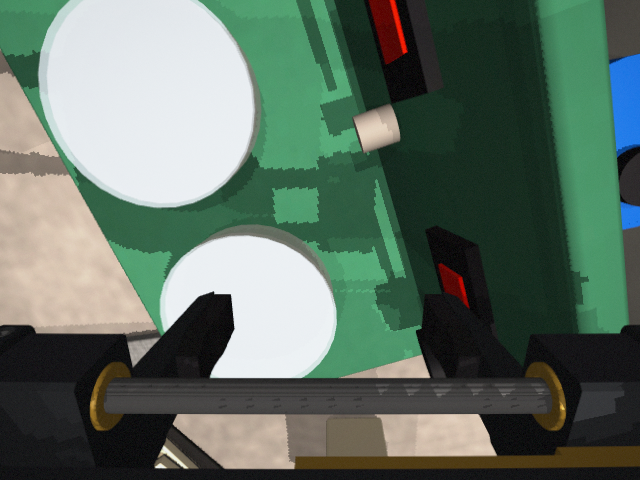

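The scene view shows the tanks at: rect (170,193), round (219,233), square (315,190), slim (399,259). The stack top is at (506,243), the jar at (410,240) and the beaker at (247,215). In the side view the same items are at (355,346), (383,265), (279,229), (319,183), (259,155), (260,208) and (302,310). The wrist camera only sees the balance at this pose.

```bash
cat > h.py <<'E'
import numpy as np, cv2
from bench import robot
from scipy.spatial.transform import Rotation as R
def P(s): return np.c_[cv2.Rodrigues(s["rvec"])[0], s["tvec"]]
def und(s,p): return cv2.undistortPoints(np.float64(p).reshape(-1,1,2),s["camera_matrix"],s["dist_coeffs"]).reshape(-1,2)
def tri(s1,p1,s2,p2):
    X=cv2.triangulatePoints(P(s1),P(s2),und(s1,p1).T,und(s2,p2).T); return (X[:3]/X[3]).T
def plane(s,p,z):
    M=P(s); u=und(s,p); C=-M[:,:3].T@M[:,3]; d=np.c_[u,np.ones(len(u))]@M[:,:3]
    return C+d*((z-C[2])/d[:,2])[:,None]
def proj(s,X): return cv2.projectPoints(np.float64(X),s["rvec"],s["tvec"],s["camera_matrix"],s["dist_coeffs"])[0].reshape(-1,2)
def snap(n,name=None):
    s=robot.snapshot(n)
    if name: cv2.imwrite(f"pics/{name}.png",s["img"][:,:,::-1])
    return s
def tool():
    o=robot.observe(); return o["tcp_pos"],R.from_quat(np.roll(o["ee_rot"],-1))
def to(x,y,z,yaw=None):
    "remaining shift in tool axes; yaw = wanted world direction of tool y axis (mod pi), turn about tool z"
    p,r=tool(); d=r.inv().apply(np.array([x,y,z])-p); yv=r.apply([0,1,0]); a=np.arctan2(yv[1],yv[0])
    t=0 if yaw is None else -((yaw-a+np.pi/2)%np.pi-np.pi/2)
    print("shift",d.round(4),"turn",round(t,4),"yaw now",round(a,4))
E
python3 - <<'E'
from h import *
np.set_printoptions(suppress=True,precision=4)
a=snap("scene");b=snap("side");w=snap("wrist")
n="rect round square slim stack jar beaker".split()
X=tri(a,[(170,193),(219,233),(315,190),(399,259),(506,243),(410,231),(247,206)],b,[(355,346),(383,265),(279,229),(319,183),(259,155),(259,201),(302,299)])
for k,x in zip(n,X): print(k,x)
p,r=tool(); M=P(w); C=-M[:,:3].T@M[:,3]
print("cam in tool",r.inv().apply(C-p)); print(r.inv().as_matrix()@M[:,:3].T)
for x in [X[4]]: to(x[0],x[1],.26,0)
E
```

```text
rect [ 0.4969 -0.2875  0.0766]
round [ 0.6049 -0.1455  0.0749]
square [ 0.4623 -0.0232  0.0984]
slim [0.5934 0.138  0.0668]
stack [0.5039 0.3038 0.0651]
jar [0.4652 0.1506 0.0428]
beaker [ 0.4621 -0.1524  0.0496]
cam in tool [ 0.085   0.001  -0.1217]
[[ 0.0001 -0.946  -0.3241]
 [ 1.      0.0003 -0.0007]
 [ 0.0008 -0.3241  0.946 ]]
shift [-0.3793 -0.2249  0.0034] turn 1.243 yaw now 1.243
```

```bash
echo '[[[-0.05,-0.03,0],0],[[-0.1,-0.06,0],0],[[-0.15,-0.09,0],0],[[-0.2,-0.12,0],0],[[-0.25,-0.14,0],0]]' | python3 inch.py; echo '[[[-0.05,-0.03,0],0],[[-0.1,-0.05,0],0],[[-0.15,-0.07,0],0],[[-0.19,-0.085,0],0],[[-0.19,-0.085,0],0]]' | python3 inch.py
python3 - <<'E'
from h import *
snap("wrist","w1"); print(tool()[0])
E
```

```text
time_s: 0.92
tcp_pos: [0.4097, 0.4243, 0.2639]
ee_rot: [0.0, 0.163, 0.987, 0.0]
force: [-0.4, -0.1, 0.1]
finger_gap: 1.001
gripper_force: 0.0
time_s: 1.55
tcp_pos: [0.5634, 0.2822, 0.2635]
ee_rot: [0.0, 0.165, 0.986, -0.0]
force: [-0.3, -0.4, 0.1]
finger_gap: 1.0
gripper_force: 0.0
[0.5621205  0.28338634 0.26345569]
```

View pics/w1.png

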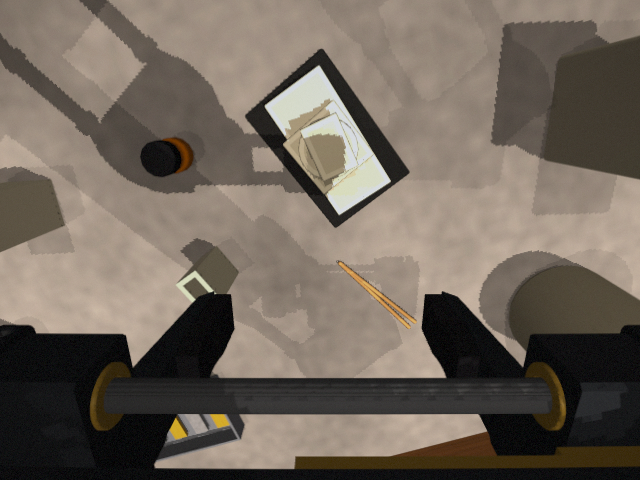

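The wrist view shows the stack centred near (328,140), with the big lid's corners at about (320,66), (265,103), (340,213) and (390,183). The slim tank rim is at (193,285) and the jar at (166,156). I'll move closer for two measuring views.

Run:
```python
from h import *
s=snap("wrist"); X=plane(s,[(320,66),(265,103),(340,213),(390,183)],.022); print(X,X.mean(0)); m=X.mean(0)
d=X[3]-X[0];print(np.linalg.norm(d),np.arctan2(d[1],d[0]))
to(m[0],m[1],.17,1.78)
```

```text
[[0.43649756 0.32003203 0.022     ]
 [0.44969917 0.26004033 0.022     ]
 [0.57503627 0.29362843 0.022     ]
 [0.56167898 0.35160599 0.022     ]] [0.505728  0.3063267 0.022    ]
0.12910191255875283 0.2470722239251359
shift [0.0597 0.003  0.0935] turn -0.5382 yaw now 1.2418
```

```bash
echo '[[[0.015,0,0.025],-0.15],[[0.03,0,0.05],-0.3],[[0.045,0,0.075],-0.45],[[0.055,0.003,0.09],-0.58],[[0.055,0.003,0.09],-0.58]]' | python3 inch.py
python3 - <<'E'
from h import *
import pickle
pickle.dump((snap("wrist","w2"),tool()),open("w2.pkl","wb"))
E
echo '[[[0.03,0.03,0],0],[[0.05,0.05,0],0],[[0.05,0.05,0],0],[[0.05,0.05,0],0]]' | python3 inch.py;python3 - <<'E'
from h import *
import pickle
pickle.dump((snap("wrist","w3"),tool()),open("w3.pkl","wb"))
a=cv2.imread("pics/w2.png")[60:360,100:500];b=cv2.imread("pics/w3.png")[180:480,100:500]
cv2.imwrite("pics/w23.png",np.vstack([cv2.resize(a,None,fx=2,fy=2)[:600]])) ; cv2.imwrite("pics/w3c.png",b)
E
```

```text
time_s: 2.28
tcp_pos: [0.5076, 0.3058, 0.1722]
ee_rot: [-0.002, -0.126, 0.992, -0.0]
force: [-0.1, 0.6, -0.5]
finger_gap: 1.002
gripper_force: 0.0
time_s: 2.82
tcp_pos: [0.4505, 0.3412, 0.1748]
ee_rot: [0.001, -0.126, 0.992, 0.0]
force: [0.5, -0.1, -0.3]
finger_gap: 1.002
gripper_force: 0.0
```

View pics/w23.png

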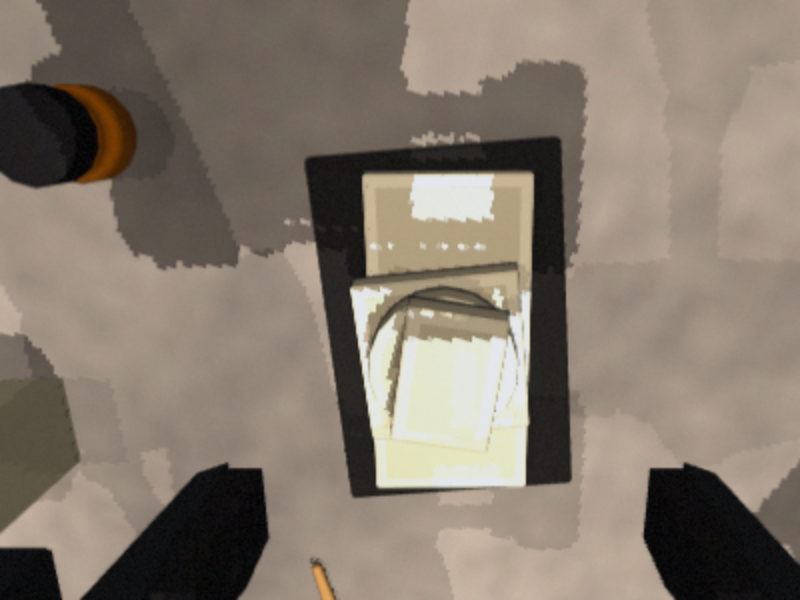

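View pics/w3.png

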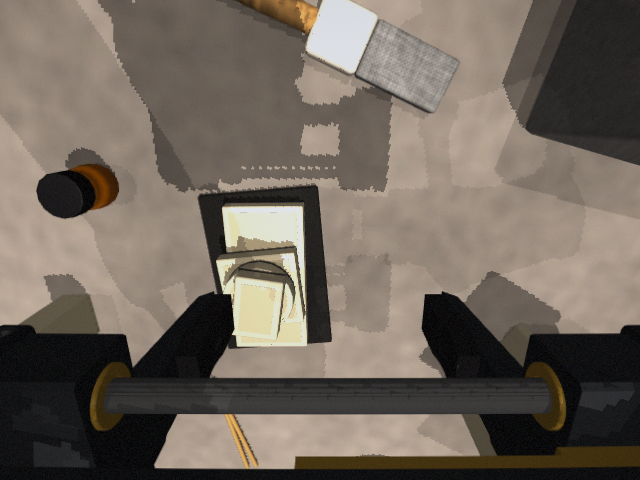

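The stack is at crop (440,330) in w2 (full image (320,225)), and around (262,275) in w3. I need a zoom to pick edges.

Run:
```python
import cv2,numpy as np
a=cv2.imread("pics/w2.png")[140:310,270:370];b=cv2.imread("pics/w3.png")[195:355,210:310]
a=cv2.resize(a[:160],None,fx=4,fy=3.75,interpolation=2)[:600];b=cv2.resize(b,None,fx=4,fy=3.75,interpolation=2)
cv2.imwrite("pics/z1.png",np.hstack([a,b]))
```

```text
(no output)
```

View pics/z1.png

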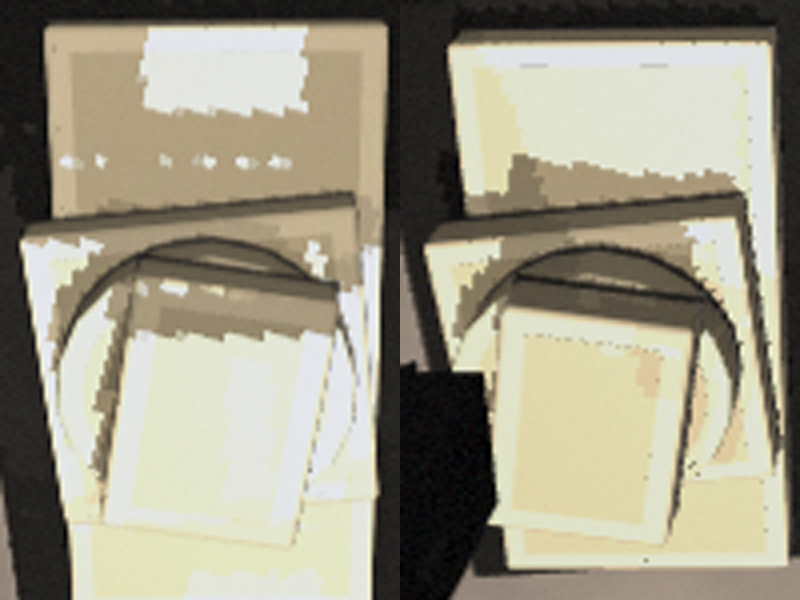

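Zoom: I can pick the top-face corners of the slim, square and rect lids in both views. The round lid is partly hidden, so I'll measure it later.

```bash
cat >> h.py <<'E'
from scipy.optimize import least_squares
def fitrect(obs,L,W,x0,z=None):
    "obs: list of (snap, 4x2 pixels with nan for unseen); corners order along the loop; L= side 0-1 length direction, yields x,y,z,yaw"
    c=np.array([[-L,-W],[L,-W],[L,W],[-L,W]])/2
    def X(p):
        a=p[3];Rm=np.array([[np.cos(a),-np.sin(a)],[np.sin(a),np.cos(a)]]); return np.c_[c@Rm.T+p[:2],np.full(4,p[2] if z is None else z)]
    def f(p): return np.concatenate([np.nan_to_num((proj(s,X(p))-q).ravel()) for s,q in obs])
    r=least_squares(f,x0,loss="soft_l1"); return r.x,np.sqrt(np.mean(f(r.x)**2))
E
python3 - <<'E'
from h import *
import pickle
np.set_printoptions(suppress=True,precision=4)
a,_=pickle.load(open("w2.pkl","rb"));b,_=pickle.load(open("w3.pkl","rb"))
A=lambda l:np.array(l)/[4,3.75]+[269.5,139.5]
B=lambda l:(np.array(l)-[400,0])/[4,3.75]+[209.5,194.5]
n=np.nan
sl=(A([(133,277),(336,300),(293,546),(103,520)]),B([(505,308),(697,330),(667,543),(492,520)]))
sq=(A([(22,240),(355,207),(378,497),(68,522)]),B([(425,243),(738,215),(778,470),(n,n)]))
re=(np.vstack([A([(45,28),(388,25)]),np.array([(525,486),(377,488)])/2+[100,60]]),B([(450,45),(775,42),(787,565),(508,568)]))
for k,o,L,W in(("slim",sl,.034,.048),("square",sq,.062,.062),("rect",re,.064,.130)):
    m=~np.isnan(o[1][:,0]); print(k,tri(a,o[0][m],b,o[1][m])[:,2])
    Xw=plane(a,o[0],.05); y0=np.arctan2(*(Xw[1]-Xw[0])[1::-1])
    # image loop is clockwise from above -> model mirrored
    q=[(a,o[0][[0,1,2,3]]),(b,o[1])]
    for s in(1,-1): print(s,*fitrect(q,L,s*W,[*Xw.mean(0)[:2],.05,y0]))
E
```

```text
slim [0.0674 0.0675 0.0695 0.0674]
1 [0.5531 0.3134 0.0579 1.9186] 54.05124842434967
-1 [0.5087 0.304  0.0658 1.6833] 0.6239812805177029
square [0.0357 0.0351 0.0327]
1 [ 0.5251  0.302  -0.003   0.4033] 42.611505119580684
-1 [0.5112 0.3022 0.0341 1.9277] 0.24969322282965348
rect [0.0205 0.019  0.0214 0.0208]
1 [ 0.5222  0.2524  0.0188 -1.3251] 71.57852541393775
-1 [0.5082 0.3043 0.0206 1.8302] 0.418982020088587
```

Run:
```python
from h import *
to(.6,.12,.27,np.pi/2)
```

```text
shift [-0.0899 -0.2511 -0.0953] turn 0.2514 yaw now 1.8222
```

```bash
echo '[[[-0.01,-0.02,-0.045],0],[[-0.03,-0.07,-0.08],0.07],[[-0.05,-0.125,-0.095],0.14],[[-0.07,-0.185,-0.095],0.2],[[-0.09,-0.24,-0.095],0.251]]' | python3 inch.py; echo '[[[0,-0.01,0],0],[[0,-0.01,0],0],[[0,-0.01,0],0]]' | python3 inch.py
cat > sv.py <<'E'
from h import *
import pickle,sys
n=sys.argv[1]; s=snap("wrist",n); pickle.dump((s,tool()[0]),open(n+".pkl","wb")); print(tool()[0])
E
python3 sv.py t1; echo '[[[0,-0.05,0],0],[[0,-0.1,0],0],[[0,-0.12,0],0],[[0,-0.12,0],0],[[0,-0.12,0],0]]' | python3 inch.py; python3 sv.py t2
echo '[[[0,-0.05,0],0],[[0,-0.1,0],0],[[0,-0.12,0],0],[[0,-0.12,0],0],[[0,-0.12,0],0]]' | python3 inch.py; python3 sv.py t3
echo '[[[0,-0.05,0],0],[[0,-0.1,0],0],[[0,-0.14,0],0],[[0,-0.14,0],0],[[0,-0.14,0],0]]' | python3 inch.py; python3 sv.py t4
python3 - <<'E'
import cv2,numpy as np
i=[cv2.imread(f"pics/t{k}.png")[:300] for k in (1,2,3,4)]
cv2.imwrite("pics/tt.png",cv2.resize(np.vstack([np.hstack(i[:2]),np.hstack(i[2:])]),(800,375),interpolation=cv2.INTER_AREA))
E
```

```text
time_s: 3.5
tcp_pos: [0.5985, 0.1281, 0.2697]
ee_rot: [0.001, 0.001, 1.0, 0.0]
force: [1.3, 0.7, -1.0]
finger_gap: 1.0
gripper_force: 0.0
time_s: 3.88
tcp_pos: [0.596, 0.1218, 0.2687]
ee_rot: [-0.0, -0.001, 1.0, 0.0]
force: [1.1, 0.8, 0.2]
finger_gap: 1.0
gripper_force: 0.0
[0.59594859 0.12210119 0.268719  ]
time_s: 4.55
tcp_pos: [0.5966, 0.0024, 0.2688]
ee_rot: [0.0, -0.001, 1.0, 0.0]
force: [-0.4, 0.8, -0.4]
finger_gap: 1.0
gripper_force: 0.0
[0.59666015 0.00251928 0.2687175 ]
time_s: 5.22
tcp_pos: [0.5969, -0.1176, 0.2686]
ee_rot: [-0.0, -0.001, 1.0, 0.0]
force: [0.7, 0.2, -0.7]
finger_gap: 0.999
gripper_force: 0.0
[ 0.59689665 -0.1174646   0.26862839]
time_s: 5.9
tcp_pos: [0.5972, -0.2577, 0.2685]
ee_rot: [-0.0, -0.001, 1.0, 0.001]
force: [0.0, 0.7, -1.3]
finger_gap: 1.0
gripper_force: 0.0
[ 0.59719327 -0.25737894  0.26861473]
```

View pics/tt.png

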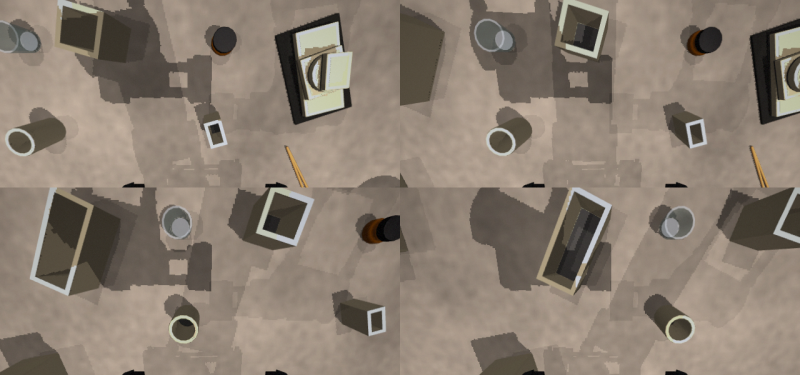

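Rims at montage coordinates (scale 0.625): slim (215,133) in t1, square (285,217) in t3, round (183,328) in t3, rect (62,240) in t3 and (573,240) in t4. I'll zoom in for corners.

Run:
```python
import cv2,numpy as np
g=lambda k,x,y,w,h,W,H: cv2.resize(cv2.imread(f"pics/t{k}.png")[y:y+h,x:x+w],(W,H),interpolation=cv2.INTER_CUBIC)
top=np.hstack([g(3,45,0,120,180,200,300),g(4,220,0,120,180,200,300),g(2,240,0,100,150,200,300),g(3,405,0,100,150,200,300)])
bot=np.hstack([g(1,310,180,50,75,200,300),g(2,450,180,50,75,200,300),g(3,267,190,50,75,200,300),g(4,420,190,50,75,200,300)])
cv2.imwrite("pics/tz.png",np.vstack([top,bot]))
```

```text
(no output)
```

View pics/tz.png

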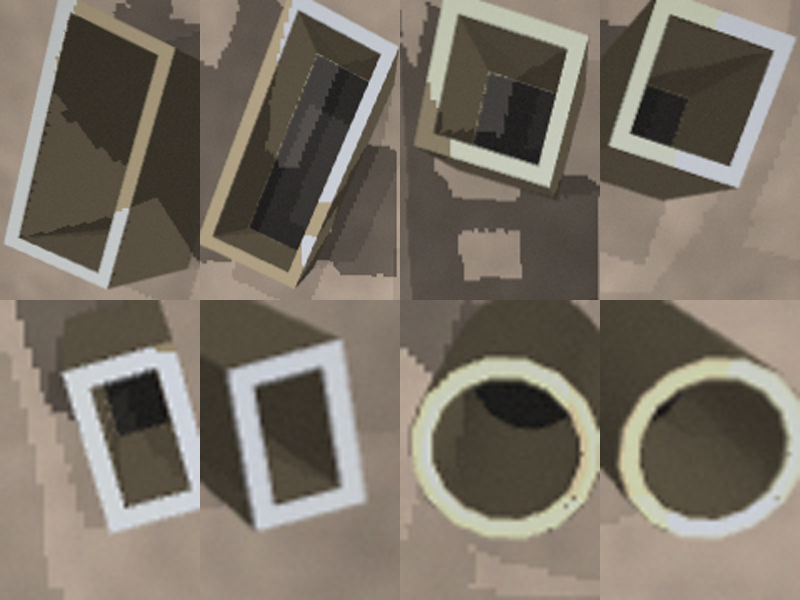

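Run:
```python
from h import *
import pickle
np.set_printoptions(suppress=True,precision=4)
S={k:pickle.load(open(f"t{k}.pkl","rb"))[0] for k in(1,2,3,4)}
n=np.nan
def c(l,ox,oy,sc): return (np.array(l)+.5)/sc+[ox-.5,oy-.5]
D=dict(
rect=(.052,.118,(3,c([(n,n),(174,47),(107,288),(5,243)],45,0,5/3)),(4,c([(n,n),(197,47),(97,287),(2,245)],220,0,5/3))),
square=(.052,.052,(2,c([(n,n),(188,37),(152,188),(15,145)],240,0,2)),(3,c([(n,n),(195,38),(138,187),(10,145)],405,0,2))),
slim=(.026,.040,(1,c([(64,74),(176,47),(n,n),(110,231)],310,180,4)),(2,c([(28,71),(144,40),(167,200),(58,229)],450,180,4))))
for k,(L,W,u,v) in D.items():
    m=~np.isnan(u[1][:,0]+v[1][:,0]); print(k,"z",tri(S[u[0]],u[1][m],S[v[0]],v[1][m])[:,2])
    q=v[1]; Xw=plane(S[v[0]],q[2:],.09); y0=np.arctan2(*(Xw[0]-Xw[1])[1::-1])
    print(*fitrect([(S[u[0]],u[1]),(S[v[0]],v[1])],L,-W,[*Xw.mean(0)[:2],.09,y0]))
print("round",tri(S[3],c([(106,147)],267,190,4),S[4],c([(112,148)],420,190,4)))
```

```text
rect z [0.0902 0.0933 0.0958]
[ 0.4912 -0.2973  0.0903  1.1373] 0.8978670426837314
square z [0.1004 0.0984 0.1011]
[ 0.462  -0.024   0.0995  1.2926] 0.3868537239978623
slim z [0.0702 0.0711 0.0722]
[0.5954 0.1392 0.0705 1.8528] 0.4848434781141217
round [[ 0.6053 -0.1476  0.0795]]
```

```bash
echo '[[[0.03,-0.03,0],0],[[0.05,-0.05,0],0],[[0.05,-0.05,0],0],[[0.05,-0.05,0],0],[[0.05,-0.05,0],0]]' | python3 inch.py; python3 sv.py t5; echo '[[[0.0,0.05,0],0],[[0,0.09,0],0],[[0,0.09,0],0],[[0,0.09,0],0],[[0,0.09,0],0]]' | python3 inch.py; python3 sv.py t6
python3 - <<'E'
import cv2,numpy as np
from h import *
import pickle
s=[pickle.load(open(f"t{k}.pkl","rb"))[0] for k in(5,6)]
o=[]
for q in s:
    u=proj(q,[[.4912,-.2973,.09]])[0].round().astype(int);print(u); x,y=max(u[0]-75,0),max(u[1]-110,0)
    print(x,y); o.append(cv2.resize(q["img"][y:y+225,x:x+150,::-1],(400,600),interpolation=2))
cv2.imwrite("pics/rz.png",np.hstack(o))
E
```

```text
time_s: 6.58
tcp_pos: [0.5478, -0.308, 0.2688]
ee_rot: [0.0, -0.001, 1.0, 0.0]
force: [-0.2, 0.8, -0.0]
finger_gap: 0.998
gripper_force: 0.0
[ 0.54776503 -0.30809209  0.26873923]
time_s: 7.25
tcp_pos: [0.5471, -0.2199, 0.2687]
ee_rot: [0.0, -0.0, 1.0, -0.0]
force: [0.1, -0.4, -0.1]
finger_gap: 1.001
gripper_force: 0.0
[ 0.54704016 -0.22002163  0.26867465]
[340 154]
265 44
[232 155]
157 45
```

View pics/rz.png

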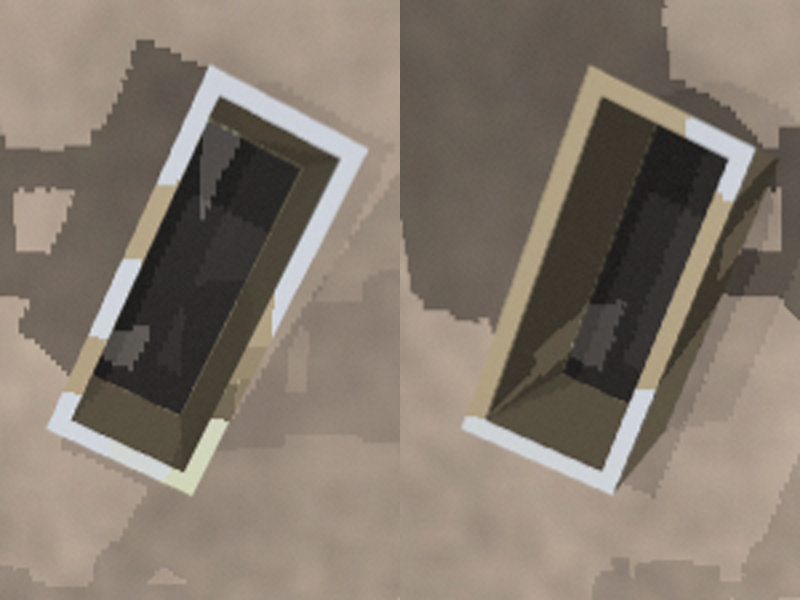

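The full rect rim is visible in both. Left corners: (209,65), (368,150), (193,495), (47,429). Right corners: (591,65), (755,148), (613,494), (462,427).

Run:
```python
from h import *
import pickle
np.set_printoptions(suppress=True,precision=4)
a,b=[pickle.load(open(f"t{k}.pkl","rb"))[0] for k in(5,6)]
k=8/3
A=(np.array([(209,65),(368,150),(193,495),(47,429)])+.5)/k+[264.5,43.5]
B=(np.array([(191,65),(355,148),(213,494),(62,427)])+.5)/k+[156.5,44.5]
print(tri(a,A,b,B)[:,2]); print(*fitrect([(a,A),(b,B)],.052,-.118,[.49,-.297,.09,1.137]))
to(.5087,.304,.15,1.683)
```

```text
[0.0887 0.0913 0.0916 0.091 ]
[ 0.4913 -0.2972  0.0899  1.1273] 0.2633099043858778
shift [0.0382 0.5241 0.1186] turn -0.1119 yaw now 1.5711
```

```bash
echo '[[[0,0.055,0],0],[[0.01,0.11,0],0],[[0.02,0.17,0],-0.05],[[0.03,0.23,0],-0.11],[[0.038,0.29,0],-0.112]]' | python3 inch.py ; echo '[[[0,0.055,0],0],[[0,0.11,0],0],[[0,0.17,0],0],[[0,0.22,0.02],0],[[0,0.234,0.05],0]]' | python3 inch.py; echo '[[[0,0,0],0],[[0,0,0],0],[[0,0,0],0]]' | python3 inch.py; python3 -c "
from h import *
to(.5087,.304,.082,1.683)"
```

```text
time_s: 7.92
tcp_pos: [0.5084, 0.0717, 0.2689]
ee_rot: [0.0, -0.056, 0.998, -0.0]
force: [0.2, 0.0, -0.0]
finger_gap: 1.003
gripper_force: 0.0
time_s: 8.55
tcp_pos: [0.4831, 0.3062, 0.2195]
ee_rot: [0.002, -0.058, 0.998, 0.001]
force: [-0.6, -0.3, 0.4]
finger_gap: 1.001
gripper_force: 0.0
time_s: 8.93
tcp_pos: [0.4834, 0.3026, 0.2203]
ee_rot: [0.001, -0.056, 0.998, 0.0]
force: [-0.8, -0.6, 0.2]
finger_gap: 1.005
gripper_force: 0.0
shift [-0.025  -0.0016  0.1384] turn -0.0007 yaw now 1.6823
```

```bash
echo '[[[-0.015,0,0.03],0],[[-0.025,-0.0015,0.06],0],[[-0.025,-0.0015,0.095],0],[[-0.025,-0.0015,0.12],0],[[-0.025,-0.0015,0.138],0]]' | python3 inch.py; echo '[[[0,0,0],0],[[0,0,0],0]]' | python3 inch.py ; python3 -c "
from h import *
to(.5087,.304,.082,1.683)"
```

```text
time_s: 9.55
tcp_pos: [0.5078, 0.3039, 0.0806]
ee_rot: [0.0, -0.056, 0.998, 0.0]
force: [0.5, -0.2, -0.5]
finger_gap: 0.998
gripper_force: 0.0
time_s: 9.8
tcp_pos: [0.5082, 0.305, 0.0821]
ee_rot: [0.001, -0.056, 0.998, 0.0]
force: [-0.8, -0.6, -0.1]
finger_gap: 0.997
gripper_force: 0.0
shift [-0.0004 -0.001   0.0001] turn 0.0007 yaw now 1.6837
```

```bash
echo '[[[0,0,0],0],[[0,0,0],0],[[0,0,0],0],[[0,0,0],0],[[0,0,0],0]]' | python3 inch.py 0.0 10; echo '[[[0,0,0],0],[[0,0,0],0],[[0,0,0],0]]' | python3 inch.py
```

```text
time_s: 10.42
tcp_pos: [0.5071, 0.3047, 0.0807]
ee_rot: [-0.0, -0.057, 0.998, -0.0]
force: [-0.6, 0.3, 0.1]
finger_gap: 0.449
gripper_force: 0.0
time_s: 10.8
tcp_pos: [0.5071, 0.3046, 0.0807]
ee_rot: [-0.0, -0.057, 0.998, -0.0]
force: [0.0, -1.1, 0.2]
finger_gap: 0.387
gripper_force: 10.0
```

```bash
echo '[[[0,0,-0.01],0],[[0,0,-0.03],0],[[0,0,-0.06],0],[[0,0,-0.08],0],[[0,0,-0.08],0]]' | python3 inch.py; python3 -c "
from h import *
to(.594,.1388,.115,1.853)"
```

```text
time_s: 11.42
tcp_pos: [0.5088, 0.3056, 0.1639]
ee_rot: [0.003, -0.057, 0.998, 0.001]
force: [-0.9, -0.4, -0.5]
finger_gap: 0.382
gripper_force: 10.0
shift [-0.0655 -0.1754  0.0489] turn -0.169 yaw now 1.684
```

```bash
echo '[[[-0.015,-0.04,0],0],[[-0.03,-0.085,0],-0.06],[[-0.048,-0.13,0],-0.12],[[-0.06,-0.165,0.005],-0.169],[[-0.0655,-0.175,0.02],-0.169]]' | python3 inch.py; echo '[[[0,0,0.01],0],[[0,0,0.02],0],[[0,0,0.02],0],[[0,0,0.02],0]]' | python3 inch.py;python3 sv.py p1; python3 -c "
from h import *
to(.594,.1388,.0985,1.853)"
```

```text
time_s: 12.05
tcp_pos: [0.5929, 0.1363, 0.1402]
ee_rot: [0.0, -0.139, 0.99, -0.0]
force: [-0.2, 0.2, -0.4]
finger_gap: 0.385
gripper_force: 10.0
time_s: 12.55
tcp_pos: [0.5918, 0.1391, 0.1209]
ee_rot: [0.0, -0.141, 0.99, 0.0]
force: [-0.0, -0.4, -0.3]
finger_gap: 0.392
gripper_force: 10.0
[0.59210605 0.13899178 0.12119964]
shift [-0.0017 -0.0007  0.0227] turn 0.001 yaw now 1.854
```

View pics/p1.png

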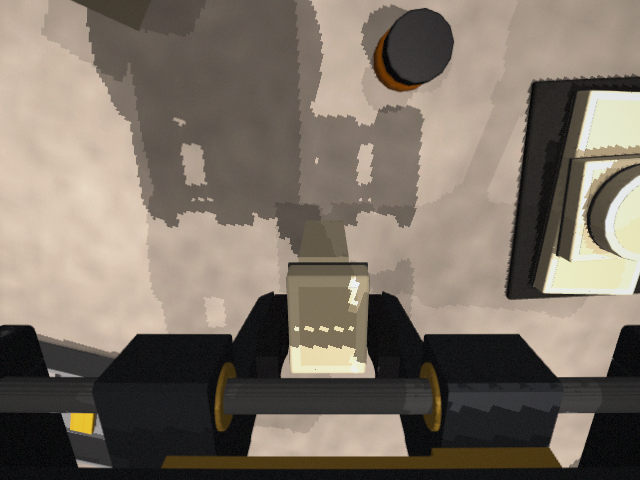

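The held lid's top corners are at about (288,271), (368,271), (366,373) and (286,373). The tank shows beneath it and the round lid is now uncovered at the right. I'll check the lid's offset in the hand.

Run:
```python
from h import *
import pickle
s,p=pickle.load(open("p1.pkl","rb")); _,r=tool()
q=np.array([(288,271),(368,271),(366,373),(286,373)],float)
x,e=fitrect([(s,q)],.034,-.048,[.594,.139,.11,1.853]); print(x,e); print(r.inv().apply(x[:3]-p))
```

```text
[0.58799065 0.13830311 0.11469488 1.85196006] 2.073522480519415
[0.00414939 0.00048858 0.00650128]
```

Run:
```python
from h import *
import pickle
s,p=pickle.load(open("p1.pkl","rb")); _,r=tool(); n=np.nan
I=s["img"][255:290,320:340].mean((1,2)); print(I.round())
for y in(268,270,272):
    q=np.array([(288,y),(368,y),(n,n),(n,n)],float)
    x,e=fitrect([(s,q)],.034,-.048,[.594,.139,.11,1.853],z=.1105); print(y,x,e,r.inv().apply([x[0],x[1],.1105]-p))
```

```text
[ 89.  89. 119. 124. 123. 124. 123.  67.  32.  34.  80.  86.  86.  86.
  87.  87.  87.  88.  87.  87.  98. 114. 120. 122. 123. 124. 124. 123.
 123. 123. 123. 124. 109. 107. 107.]
268 [0.58823529 0.13915146 0.11185716 1.85433674] 1.2006640612212212 [0.00368097 0.00123471 0.01069657]
270 [0.5890726  0.13939578 0.11046014 1.85433625] 1.1587534772296 [0.00280875 0.00123533 0.0106973 ]
272 [0.58991321 0.13964112 0.11       1.85433805] 1.11682408039998 [0.00193306 0.00123601 0.01069804]
```

```bash
python3 - <<'E'
import cv2
I=cv2.imread("pics/p1.png").mean(2)
print(I[285:300,280:296].mean(0).round(),I[285:300,360:376].mean(0).round())
print(I[340:380,315:335].mean(1).round())
E
python3 - <<'E'
import cv2,numpy as np
a=cv2.imread("pics/p1.png")[255:385,272:382]
cv2.imwrite("pics/p1z.png",cv2.resize(a,None,fx=4,fy=4,interpolation=0))
E
```

```text
[108. 107. 107. 106. 106. 104.  87. 105. 113. 120. 123. 123. 123. 123.
 123. 123.] [160. 161. 153. 147. 142. 141. 137. 131. 119.  84.  96.  98.  95.  92.
  90.  91.]
[107. 107. 107. 106. 107. 122. 154. 180. 205. 211. 211. 211. 210. 210.
 210. 210. 210. 210. 210. 209. 209. 209. 209. 209. 209. 214. 225. 225.
 225. 221. 225. 224. 214. 171. 157. 157. 155. 148.  57.  33.]
```

View pics/p1z.png

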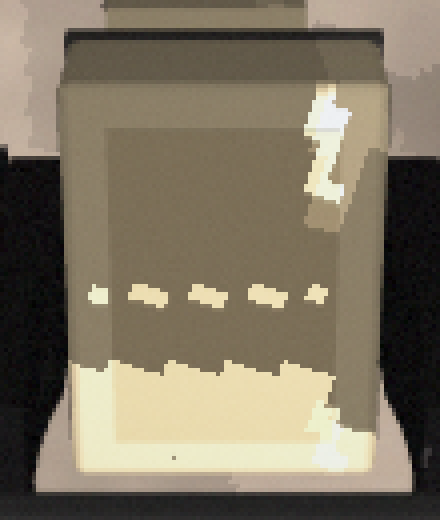

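Zoom shows the held lid's top-face corners at full-image (287,276), (369.5,276), (365,372.5) and (291,373).

Run:
```python
from h import *
import pickle
s,p=pickle.load(open("p1.pkl","rb")); _,r=tool()
q=np.array([(60,85),(390,85),(372,470),(77,472)])/4+[271.5,254.5]
for z in(None,.1105):
    x,e=fitrect([(s,q)],.034,-.048,[.594,.139,.11,1.853],z=z); print(x,e,r.inv().apply([x[0],x[1],z or x[2]]-p))
```

```text
[0.59267549 0.14032288 0.10799885 1.85454832] 0.27177563575920105 [-0.00090758  0.00111871  0.01320158]
[0.59128732 0.13991925 0.10619531 1.85459286] 0.8696258342540464 [0.00053598 0.0011191  0.01069922]
```

```bash
python3 -c "
from h import *
to(.5942,.138,.0995,1.853)"; echo '[[[-0.002,-0.0015,0.006],0],[[-0.002,-0.0015,0.012],0],[[-0.002,-0.0015,0.017],0],[[-0.002,-0.0015,0.019],0],[[-0.002,-0.0015,0.019],0]]' | python3 inch.py; python3 -c "
from h import *
to(.5942,.138,.0995,1.853)"
```

```text
shift [-0.0017 -0.0015  0.0217] turn 0.001 yaw now 1.854
time_s: 13.22
tcp_pos: [0.5941, 0.1372, 0.1014]
ee_rot: [-0.0, -0.141, 0.99, -0.0]
force: [-0.3, 0.5, -0.1]
finger_gap: 0.382
gripper_force: 10.0
shift [-0.0003  0.0008  0.0019] turn -0.0001 yaw now 1.8529
```

Now I'll inch down until contact.

```bash
echo '[[[0,0,0.001],0],[[0,0,0.001],0],[[0,0,0.002],0],[[0,0,0.002],0]]' | python3 inch.py; echo '[[[0,0,0.001],0],[[0,0,0.001],0],[[0,0,0.002],0],[[0,0,0.002],0]]' | python3 inch.py
```

```text
time_s: 13.72
tcp_pos: [0.5943, 0.1373, 0.0997]
ee_rot: [-0.0, -0.141, 0.99, -0.0]
force: [-1.0, 0.2, 0.2]
finger_gap: 0.388
gripper_force: 10.0
time_s: 14.22
tcp_pos: [0.5942, 0.1373, 0.0976]
ee_rot: [-0.0, -0.141, 0.99, -0.0]
force: [-0.3, -0.5, 0.9]
finger_gap: 0.383
gripper_force: 10.0
```

```bash
echo '[[[0,0,0.001],0],[[0,0,0.001],0],[[0,0,0.001],0]]' | python3 inch.py; echo '[[[0,0,0.001],0],[[0,0,0.001],0],[[0,0,0.001],0]]' | python3 inch.py
```

```text
time_s: 14.6
tcp_pos: [0.5943, 0.1373, 0.0967]
ee_rot: [-0.0, -0.141, 0.99, -0.0]
force: [0.3, -1.1, -0.0]
finger_gap: 0.383
gripper_force: 10.0
time_s: 14.98
tcp_pos: [0.5943, 0.1373, 0.0966]
ee_rot: [-0.0, -0.141, 0.99, -0.0]
force: [-1.1, -0.4, 5.3]
finger_gap: 0.385
gripper_force: 10.0
```

```bash
echo '[[[0,0,0],0],[[0,0,0],0],[[0,0,0],0],[[0,0,0],0]]' | python3 inch.py .7; echo '[[[0,0,-0.01],0],[[0,0,-0.04],0],[[0,0,-0.09],0],[[0,0,-0.12],0],[[0,0,-0.12],0]]' | python3 inch.py 1.0
python3 - <<'E'
from h import *
# look at lid + tank from TCP so that lid is ahead (tool +x)
snap("wrist","q1"); print(proj(snap("wrist"),[[.5954,.139,.086]])); to(.52,.28,.17,1.683)
E
```

```text
time_s: 15.48
tcp_pos: [0.5943, 0.1372, 0.0955]
ee_rot: [-0.0, -0.141, 0.99, 0.0]
force: [0.1, -0.4, 0.1]
finger_gap: 0.702
gripper_force: 0.0
time_s: 16.1
tcp_pos: [0.5967, 0.1377, 0.2201]
ee_rot: [0.004, -0.141, 0.99, 0.0]
force: [0.8, 0.1, -0.1]
finger_gap: 1.001
gripper_force: 0.0
[[328.37165652 237.62207745]]
shift [0.0315 0.1577 0.0457] turn 0.17 yaw now 1.853
```

```bash
cat > ef.py <<'E'
from h import *
import pickle
from scipy.optimize import differential_evolution
from scipy.ndimage import map_coordinates
def outline(shape,n=40):
    if np.isscalar(shape): t=np.linspace(0,2*np.pi,4*n,endpoint=False); return shape/2*np.c_[np.cos(t),np.sin(t)]
    L,W=shape; t=np.linspace(-.5,.5,n)
    return np.vstack([np.c_[t*L,0*t+W/2],np.c_[t*L,0*t-W/2],np.c_[0*t+L/2,t*W],np.c_[0*t-L/2,t*W]])
def grad(s):
    g=cv2.GaussianBlur(cv2.cvtColor(s["img"],cv2.COLOR_RGB2GRAY).astype(float),(0,0),1)
    return np.hypot(cv2.Sobel(g,-1,1,0)/8,cv2.Sobel(g,-1,0,1)/8)
def efit(snaps,shapes,z,x0,r=(.006,.006,.12)):
    """shapes: list of shapes or (shape,dz); joint max of clipped edge strength; x0=x,y,yaw"""
    G=[grad(s) for s in snaps]; O=[(outline(a),dz) for a,dz in shapes]
    def f(p):
        c,sn=np.cos(p[2]),np.sin(p[2]); t=0
        for o,dz in O:
            X=np.c_[o@np.array([[c,sn],[-sn,c]])+p[:2],np.full(len(o),z+dz)]
            for s,g in zip(snaps,G):
                u=proj(s,X); t+=np.minimum(map_coordinates(g,[u[:,1],u[:,0]],order=1),12).mean()
        return -t
    b=[(a-d,a+d) for a,d in zip(x0,r)]
    q=differential_evolution(f,b,seed=1,tol=1e-6,popsize=12,maxiter=80); return q.x,-q.fun/len(snaps)/len(O)
def load(n): return pickle.load(open(n+".pkl","rb"))[0]
E
echo '[[[0,0,0],0],[[0,0,0],0]]' | python3 inch.py; python3 sv.py q1; echo '[[[0.03,0.03,0],0],[[0.05,0.05,0],0],[[0.05,0.05,0],0],[[0.05,0.05,0],0]]' | python3 inch.py;python3 sv.py q2
cat > v.py <<'E'
from ef import *
np.set_printoptions(suppress=True,precision=4)
print("sq lid (.5112 .3022 1.928)",efit([load("w2"),load("w3")],[((.062,.062),0)],.038,(.511,.302,1.92)))
print("rect lid (.5082 .3043 1.830)",efit([load("w2"),load("w3")],[((.064,.13),0)],.022,(.508,.304,1.83)))
print("sq tank (.462 -.024 1.2926)",efit([load("t2"),load("t3")],[((.052,.052),0),((.04,.04),0)],.1,(.462,-.024,1.29)))
print("rect tank (.4913 -.2972 1.127)",efit([load("t5"),load("t6")],[((.052,.118),0),((.04,.106),0)],.09,(.491,-.297,1.12)))
print("slim tank",efit([load("t1"),load("t2")],[((.026,.04),0),((.016,.03),0)],.07,(.595,.139,1.85)))
print("round tank (.605 -.1476)",efit([load("t3"),load("t4")],[(.044,0),(.033,0)],.08,(.605,-.147,0)))
print("slim lid placed",efit([load("q1"),load("q2")],[((.034,.048),0)],.086,(.595,.139,1.85)))
E
python3 v.py; python3 -c "
from h import *
to(.53,.28,.18,1.82)"
```

```text
time_s: 16.45
tcp_pos: [0.5933, 0.1371, 0.2138]
ee_rot: [-0.002, -0.141, 0.99, -0.0]
force: [-1.0, -0.3, 0.3]
finger_gap: 1.001
gripper_force: 0.0
[0.59353431 0.13714539 0.2140901 ]
time_s: 17.0
tcp_pos: [0.5329, 0.1712, 0.2156]
ee_rot: [0.0, -0.141, 0.99, -0.0]
force: [0.4, -0.2, -0.8]
finger_gap: 0.997
gripper_force: 0.0
[0.53320912 0.17108073 0.21570434]
sq lid (.5112 .3022 1.928) (array([0.5088, 0.303 , 1.9251]), np.float64(9.002426560964121))
rect lid (.5082 .3043 1.830) (array([0.5076, 0.3031, 1.8208]), np.float64(11.748308355033464))
sq tank (.462 -.024 1.2926) (array([ 0.4619, -0.0244,  1.2935]), np.float64(11.433788033923832))
rect tank (.4913 -.2972 1.127) (array([ 0.491 , -0.2976,  1.1339]), np.float64(11.703382054707376))
slim tank (array([0.5948, 0.1383, 1.8621]), np.float64(12.0))
round tank (.605 -.1476) (array([ 0.6055, -0.1476,  0.0069]), np.float64(11.54283556385418))
slim lid placed (array([0.5931, 0.138 , 1.8562]), np.float64(11.957166583507838))
shift [-0.0272  0.1055  0.0357] turn 0.0328 yaw now 1.8528
```

```bash
sed -i 's/,12).mean/,40).mean/' ef.py; python3 v.py; echo '[[[-0.01,0.04,0],0],[[-0.027,0.08,0],0],[[-0.027,0.105,0.02],-0.03],[[-0.027,0.105,0.035],-0.033],[[-0.027,0.105,0.035],-0.033]]' | python3 inch.py;echo '[[[0,0,0],0]]' | python3 inch.py; python3 sv.py r1;  echo '[[[0.03,-0.03,0],0],[[0.04,-0.04,0],0],[[0.04,-0.04,0],0],[[0.04,-0.04,0],0]]' | python3 inch.py;python3 sv.py r2
cat > v2.py <<'E'
from ef import *
np.set_printoptions(suppress=True,precision=4)
print("round lid",efit([load("r1"),load("r2")],[(.054,0)],.054,(.509,.303,0)))
for k in("r1","r2"):print("round lid",efit([load(k)],[(.054,0)],.054,(.509,.303,0)))
print("sq lid",efit([load("r1"),load("r2")],[((.062,.062),0)],.038,(.511,.302,1.92)))
print("rect lid",efit([load("r1"),load("r2")],[((.064,.13),0)],.022,(.508,.304,1.83)))
E
python3 v2.py
```

```text
sq lid (.5112 .3022 1.928) (array([0.5103, 0.302 , 1.9272]), np.float64(22.478648355580923))
rect lid (.5082 .3043 1.830) (array([0.5075, 0.304 , 1.8268]), np.float64(34.479905328589616))
sq tank (.462 -.024 1.2926) (array([ 0.462 , -0.0245,  1.2917]), np.float64(30.61961480540622))
rect tank (.4913 -.2972 1.127) (array([ 0.4913, -0.2974,  1.1267]), np.float64(28.872844439167785))
slim tank (array([0.5954, 0.1388, 1.8602]), np.float64(32.63606703972519))
round tank (.605 -.1476) (array([ 0.6059, -0.1476,  0.0024]), np.float64(28.903459012430226))
slim lid placed (array([0.5939, 0.1382, 1.8517]), np.float64(26.14193534726435))
time_s: 17.68
tcp_pos: [0.5285, 0.2784, 0.1786]
ee_rot: [-0.002, -0.157, 0.988, -0.001]
force: [0.1, 0.2, -0.0]
finger_gap: 1.0
gripper_force: 0.0
time_s: 17.8
tcp_pos: [0.5298, 0.2787, 0.1809]
ee_rot: [0.0, -0.156, 0.988, -0.0]
force: [-0.1, -0.2, 0.2]
finger_gap: 0.998
gripper_force: 0.0
[0.52989667 0.27892031 0.18135918]
time_s: 18.35
tcp_pos: [0.5043, 0.2298, 0.1814]
ee_rot: [0.001, -0.157, 0.988, 0.0]
force: [-0.2, 0.7, 0.1]
finger_gap: 1.002
gripper_force: 0.0
[0.50424263 0.22993875 0.18125651]
round lid (array([0.5092, 0.3027, 0.079 ]), np.float64(21.346110712356417))
round lid (array([ 0.5091,  0.3028, -0.0198]), np.float64(17.26891616749789))
round lid (array([0.5093, 0.3027, 0.0811]), np.float64(25.53421052868631))
sq lid (array([0.5098, 0.3026, 1.919 ]), np.float64(25.973970196929304))
rect lid (array([0.5071, 0.3044, 1.8349]), np.float64(32.861216697023664))
```

```bash
python3 -c "
from h import *
to(.5092,.3027,.066,1.885)"
```

```text
shift [-0.0271  0.0676  0.1153] turn 0.0009 yaw now 1.8859
```

```bash
echo '[[[-0.015,0.035,0.0],0],[[-0.027,0.0675,0.02],0],[[-0.027,0.0675,0.06],0],[[-0.027,0.0675,0.09],0],[[-0.027,0.0675,0.105],0]]' | python3 inch.py; echo '[[[0,0,0],0],[[0,0,0.004],0],[[0,0,0.008],0],[[0,0,0.01],0],[[0,0,0.01],0]]' | python3 inch.py .8;  python3 -c "
from h import *
to(.5092,.3027,.066,1.885)"
```

```text
time_s: 19.02
tcp_pos: [0.5073, 0.3022, 0.0736]
ee_rot: [-0.001, -0.157, 0.988, -0.0]
force: [0.6, -0.3, 0.3]
finger_gap: 0.998
gripper_force: 0.0
time_s: 19.65
tcp_pos: [0.5083, 0.3018, 0.0659]
ee_rot: [0.0, -0.157, 0.988, 0.0]
force: [-0.6, -0.1, 0.0]
finger_gap: 0.798
gripper_force: 0.0
shift [-0.0012  0.0006 -0.0001] turn 0.0008 yaw now 1.8858
```

```bash
echo '[[[-0.001,0.0005,0],0],[[-0.001,0.0005,0],0],[[-0.001,0.0005,0],0],[[-0.001,0.0005,0],0],[[-0.001,0.0005,0],0]]' | python3 inch.py 0 12;  echo '[[[0,0,0],0],[[0,0,0],0]]' | python3 inch.py; echo '[[[0,0,-0.01],0],[[0,0,-0.03],0],[[0,0,-0.07],0],[[0,0,-0.11],0],[[0,0,-0.13],0]]' | python3 inch.py; python3 -c "
from h import *
to(.6056,-.1476,.13,1.885)"
```

```text
time_s: 20.27
tcp_pos: [0.5092, 0.3028, 0.0659]
ee_rot: [0.0, -0.157, 0.988, 0.0]
force: [0.5, 0.3, 1.3]
finger_gap: 0.61
gripper_force: 12.0
time_s: 20.52
tcp_pos: [0.5092, 0.3027, 0.0659]
ee_rot: [0.0, -0.157, 0.988, 0.0]
force: [-0.1, -0.3, 2.4]
finger_gap: 0.609
gripper_force: 12.0
time_s: 21.15
tcp_pos: [0.5103, 0.3034, 0.1998]
ee_rot: [0.003, -0.157, 0.988, 0.001]
force: [-0.4, -0.0, -0.9]
finger_gap: 0.609
gripper_force: 12.0
shift [ 0.0496 -0.4584  0.0691] turn 0.001 yaw now 1.886
```

```bash
echo '[[[0.006,-0.055,0],0],[[0.012,-0.11,0],0],[[0.018,-0.165,0],0],[[0.024,-0.22,0],0],[[0.03,-0.27,0],0]]' | python3 inch.py; echo '[[[0.006,-0.055,0],0],[[0.012,-0.11,0],0],[[0.018,-0.16,0],0],[[0.02,-0.188,0.02],0],[[0.02,-0.188,0.05],0]]' | python3 inch.py;echo '[[[0,0,0.01],0],[[0,0,0.01],0],[[0,0,0.01],0]]' | python3 inch.py; python3 -c "
from h import *
to(.6056,-.1476,.108,1.885)"
```

```text
time_s: 21.78
tcp_pos: [0.564, 0.0348, 0.1958]
ee_rot: [-0.0, -0.157, 0.988, -0.0]
force: [-0.3, -0.2, -0.1]
finger_gap: 0.608
gripper_force: 12.0
time_s: 22.4
tcp_pos: [0.6046, -0.1511, 0.1465]
ee_rot: [0.001, -0.155, 0.988, -0.001]
force: [0.5, 1.3, -0.9]
finger_gap: 0.609
gripper_force: 12.0
time_s: 22.78
tcp_pos: [0.6042, -0.148, 0.1369]
ee_rot: [0.001, -0.157, 0.988, -0.0]
force: [-0.7, -0.6, -1.1]
finger_gap: 0.608
gripper_force: 12.0
shift [-0.0014 -0.      0.0289] turn 0.0018 yaw now 1.8868
```

```bash
echo '[[[-0.001,0,0.01],0],[[-0.001,0,0.018],0],[[-0.001,0,0.024],0],[[-0.001,0,0.026],0],[[-0.001,0,0.026],0]]' | python3 inch.py; echo '[[[0,0,0.001],0],[[0,0,0.002],0],[[0,0,0.003],0],[[0,0,0.003],0]]' | python3 inch.py; echo '[[[0,0,0.0005],0],[[0,0,0.001],0],[[0,0,0.001],0]]' | python3 inch.py
```

```text
time_s: 23.4
tcp_pos: [0.6043, -0.148, 0.1094]
ee_rot: [-0.0, -0.157, 0.988, 0.0]
force: [0.6, -0.6, -0.9]
finger_gap: 0.607
gripper_force: 12.0
time_s: 23.9
tcp_pos: [0.6046, -0.1481, 0.1079]
ee_rot: [0.0, -0.157, 0.988, -0.0]
force: [-2.2, 0.5, 5.8]
finger_gap: 0.61
gripper_force: 12.0
time_s: 24.28
tcp_pos: [0.6047, -0.1481, 0.1079]
ee_rot: [0.0, -0.157, 0.988, -0.0]
force: [-4.4, 1.1, 9.7]
finger_gap: 0.607
gripper_force: 12.0
```

```bash
echo '[[[0,0,-0.001],0],[[0,0,-0.001],0]]' | python3 inch.py ; echo '[[[0,0,0],0],[[0,0,0],0],[[0,0,0],0],[[0,0,0],0]]' | python3 inch.py .85; echo '[[[0,0,-0.01],0],[[0,0,-0.04],0],[[0,0,-0.09],0],[[0,0,-0.13],0],[[0,0,-0.13],0]]' | python3 inch.py 1.0; echo '[[[0,0,0],0],[[0,0,0],0]]' | python3 inch.py; python3 sv.py u1; echo '[[[0.03,0.05,0],0],[[0.05,0.1,0],0],[[0.05,0.12,0],0],[[0.05,0.12,0],0],[[0.05,0.12,0],0]]' | python3 inch.py;python3 sv.py u2
python3 - <<'E'
from ef import *
np.set_printoptions(suppress=True,precision=4)
print("round lid",efit([load("u1"),load("u2")],[(.054,0)],.096,(.605,-.147,0)))
for k in("u1","u2"):print("round lid",efit([load(k)],[(.054,0)],.096,(.605,-.147,0)))
to(.53,.27,.18,1.92)
E
```

```text
time_s: 24.52
tcp_pos: [0.6046, -0.1481, 0.1079]
ee_rot: [0.0, -0.157, 0.988, -0.0]
force: [-1.8, 1.3, 6.5]
finger_gap: 0.609
gripper_force: 12.0
time_s: 25.02
tcp_pos: [0.6043, -0.1479, 0.1064]
ee_rot: [-0.0, -0.157, 0.988, 0.0]
force: [-0.3, -0.6, -0.0]
finger_gap: 0.851
gripper_force: 0.0
time_s: 25.65
tcp_pos: [0.6072, -0.1488, 0.2426]
ee_rot: [0.004, -0.157, 0.988, -0.002]
force: [-0.4, 0.4, 0.1]
finger_gap: 1.004
gripper_force: 0.0
time_s: 25.9
tcp_pos: [0.6033, -0.1477, 0.2347]
ee_rot: [-0.002, -0.157, 0.988, 0.001]
force: [0.6, 0.5, -0.1]
finger_gap: 1.001
gripper_force: 0.0
[ 0.60329744 -0.1476612   0.23461198]
time_s: 26.58
tcp_pos: [0.5206, -0.05, 0.2367]
ee_rot: [0.0, -0.157, 0.988, -0.0]
force: [0.5, -0.6, -0.1]
finger_gap: 0.999
gripper_force: 0.0
[ 0.52061934 -0.05019838  0.2367369 ]
round lid (array([ 0.6043, -0.1473,  0.027 ]), np.float64(19.462050980571817))
round lid (array([ 0.6042, -0.1473,  0.0396]), np.float64(21.472309682464356))
round lid (array([ 0.6045, -0.1473, -0.0074]), np.float64(17.660018409897134))
shift [-0.1081  0.3016  0.0566] turn -0.0344 yaw now 1.8856
```

```bash
echo '[[[-0.02,0.055,0],0],[[-0.04,0.11,0],0],[[-0.06,0.165,0],0],[[-0.08,0.22,0],-0.02],[[-0.1,0.27,0.03],-0.034]]' | python3 inch.py; echo '[[[-0.007,0.03,0.02],0],[[-0.007,0.03,0.026],0],[[-0.007,0.03,0.026],0],[[-0.007,0.03,0.026],0]]' | python3 inch.py; python3 sv.py r3;  echo '[[[0.03,-0.03,0],0],[[0.04,-0.04,0],0],[[0.04,-0.04,0],0],[[0.04,-0.04,0],0]]' | python3 inch.py;python3 sv.py r4
cat > v2.py <<'E'
from ef import *
np.set_printoptions(suppress=True,precision=4)
for k in(("r3","r4"),("r3",),("r4",)):
  S=[load(i) for i in k]
  print("sq lid",efit(S,[((.062,.062),0)],.038,(.511,.302,1.92)))
  print("rect lid",efit(S,[((.064,.13),0)],.022,(.508,.304,1.83)))
to(.5105,.3024,.05,1.922)
E
python3 v2.py
```

```text
time_s: 27.25
tcp_pos: [0.5344, 0.2406, 0.2094]
ee_rot: [0.004, -0.174, 0.985, 0.001]
force: [1.0, -0.6, -0.1]
finger_gap: 1.0
gripper_force: 0.0
time_s: 27.75
tcp_pos: [0.5285, 0.2678, 0.1816]
ee_rot: [0.001, -0.173, 0.985, -0.0]
force: [-0.2, -0.6, 0.5]
finger_gap: 0.996
gripper_force: 0.0
[0.52844548 0.26784618 0.18182904]
time_s: 28.3
tcp_pos: [0.5043, 0.218, 0.1814]
ee_rot: [0.001, -0.173, 0.985, 0.0]
force: [-0.5, -0.4, -0.1]
finger_gap: 1.002
gripper_force: 0.0
[0.50419469 0.21822239 0.18124425]
sq lid (array([0.5097, 0.3025, 1.9203]), np.float64(27.58454633950361))
rect lid (array([0.5071, 0.3045, 1.8348]), np.float64(31.760646629376104))
sq lid (array([0.5096, 0.3025, 1.9173]), np.float64(26.90761360583506))
rect lid (array([0.5073, 0.304 , 1.8435]), np.float64(35.998260403442224))
sq lid (array([0.5099, 0.3021, 1.9206]), np.float64(28.41883649380382))
rect lid (array([0.507 , 0.3048, 1.8344]), np.float64(27.955275367774163))
shift [-0.0345  0.0769  0.1313] turn -0.002 yaw now 1.92
```

```bash
echo '[[[-0.018,0.04,0.0],0],[[-0.034,0.077,0.02],0],[[-0.034,0.077,0.06],0],[[-0.034,0.077,0.1],0],[[-0.034,0.077,0.12],0]]' | python3 inch.py; echo '[[[0,0,0],0],[[0,0,0.004],0],[[0,0,0.008],0],[[0,0,0.011],0],[[0,0,0.011],0]]' | python3 inch.py .9;  python3 -c "
from h import *
to(.5098,.3024,.05,1.92)"
```

```text
time_s: 28.98
tcp_pos: [0.5078, 0.3018, 0.0581]
ee_rot: [-0.002, -0.174, 0.985, -0.0]
force: [-0.2, -0.3, 0.8]
finger_gap: 1.0
gripper_force: 0.0
time_s: 29.6
tcp_pos: [0.5091, 0.3015, 0.0499]
ee_rot: [0.0, -0.174, 0.985, 0.0]
force: [0.3, -0.7, 0.1]
finger_gap: 0.896
gripper_force: 0.0
shift [-0.001   0.0006 -0.0001] turn -0.0001 yaw now 1.9199
```

```bash
echo '[[[-0.001,0.0005,0],0],[[-0.001,0.0005,0],0],[[-0.001,0.0005,0],0],[[-0.001,0.0005,0],0],[[-0.001,0.0005,0],0]]' | python3 inch.py 0 15;  echo '[[[0,0,0],0],[[0,0,0],0]]' | python3 inch.py; echo '[[[0,0,-0.01],0],[[0,0,-0.03],0],[[0,0,-0.07],0],[[0,0,-0.12],0],[[0,0,-0.16],0]]' | python3 inch.py;echo '[[[0,0,0],0]]' | python3 inch.py; python3 -c "
from h import *
to(.462,-.0243,.14,1.292)"
```

```text
time_s: 30.22
tcp_pos: [0.51, 0.3025, 0.0499]
ee_rot: [0.0, -0.174, 0.985, 0.0]
force: [0.8, -0.3, 0.6]
finger_gap: 0.703
gripper_force: 15.0
time_s: 30.48
tcp_pos: [0.51, 0.3025, 0.0499]
ee_rot: [0.0, -0.174, 0.985, 0.0]
force: [0.7, -0.7, 1.4]
finger_gap: 0.704
gripper_force: 15.0
time_s: 31.1
tcp_pos: [0.5102, 0.3027, 0.2135]
ee_rot: [0.001, -0.174, 0.985, 0.001]
force: [-0.7, 0.5, -0.8]
finger_gap: 0.699
gripper_force: 15.0
time_s: 31.22
tcp_pos: [0.5125, 0.3039, 0.2159]
ee_rot: [0.005, -0.174, 0.985, 0.002]
force: [0.8, 0.4, -0.7]
finger_gap: 0.702
gripper_force: 15.0
shift [ 0.1605 -0.2912  0.0739] turn 0.6281 yaw now 1.9201
```

```bash
echo '[[[0.027,-0.048,0],0.12],[[0.053,-0.097,0],0.24],[[0.08,-0.145,0],0.36],[[0.107,-0.195,0],0.48],[[0.134,-0.243,0],0.6]]' | python3 inch.py; python3 -c "
from h import *
to(.462,-.0243,.14,1.292)"
```

```text
time_s: 31.85
tcp_pos: [0.4656, 0.0266, 0.2088]
ee_rot: [-0.001, 0.127, 0.992, -0.0]
force: [-0.2, 0.3, -0.4]
finger_gap: 0.702
gripper_force: 15.0
shift [-0.0094 -0.0502  0.0688] turn 0.0244 yaw now 1.3164
```

```bash
echo '[[[-0.005,-0.03,0],0.024],[[-0.0095,-0.05,0.02],0.025],[[-0.0095,-0.05,0.05],0.025],[[-0.0095,-0.05,0.065],0.025],[[-0.0095,-0.05,0.065],0.025]]' | python3 inch.py; echo '[[[0,0,0],0],[[0,0,0],0]]' | python3 inch.py; python3 -c "
from h import *
to(.462,-.0243,.1275,1.292)"
```

```text
time_s: 32.48
tcp_pos: [0.4623, -0.0222, 0.1431]
ee_rot: [-0.002, 0.137, 0.991, -0.0]
force: [-0.2, 0.1, -0.6]
finger_gap: 0.698
gripper_force: 15.0
time_s: 32.72
tcp_pos: [0.4648, -0.0224, 0.1459]
ee_rot: [0.001, 0.137, 0.991, 0.0]
force: [0.0, -0.7, -0.4]
finger_gap: 0.701
gripper_force: 15.0
shift [ 0.0022 -0.0026  0.0184] turn 0.0036 yaw now 1.2956
```

```bash
echo '[[[0.002,-0.0025,0],0.003],[[0.002,-0.0025,0.006],0.003],[[0.002,-0.0025,0.012],0.003],[[0.002,-0.0025,0.015],0.003],[[0.002,-0.0025,0.015],0.003]]' | python3 inch.py; python3 -c "
from h import *
to(.462,-.0243,.1278,1.292)"
```

```text
time_s: 33.35
tcp_pos: [0.4608, -0.0244, 0.1291]
ee_rot: [-0.001, 0.139, 0.99, -0.0]
force: [-0.1, 0.2, -0.7]
finger_gap: 0.701
gripper_force: 15.0
shift [-0.0011  0.0004  0.0013] turn -0.0001 yaw now 1.2919
```

```bash
echo '[[[-0.001,0,0],0],[[-0.001,0,0.001],0],[[-0.001,0,0.002],0],[[-0.001,0,0.002],0]]' | python3 inch.py; echo '[[[0,0,0.0005],0],[[0,0,0.001],0],[[0,0,0.001],0]]' | python3 inch.py
```

```text
time_s: 33.85
tcp_pos: [0.4624, -0.0247, 0.1279]
ee_rot: [0.0, 0.139, 0.99, 0.0]
force: [-0.1, -0.5, 0.7]
finger_gap: 0.703
gripper_force: 15.0
time_s: 34.22
tcp_pos: [0.4624, -0.0247, 0.1279]
ee_rot: [0.0, 0.139, 0.99, -0.0]
force: [-3.7, 1.3, 8.7]
finger_gap: 0.703
gripper_force: 15.0
```

```bash
echo '[[[0,0,-0.001],0],[[0,0,-0.001],0]]' | python3 inch.py ; echo '[[[0,0,0],0],[[0,0,0],0],[[0,0,0],0],[[0,0,0],0]]' | python3 inch.py .92; echo '[[[0,0,-0.01],0],[[0,0,-0.04],0],[[0,0,-0.09],0],[[0,0,-0.12],0],[[0,0,-0.12],0]]' | python3 inch.py 1.0; echo '[[[-0.03,0,0],0],[[-0.04,0,0],0],[[-0.04,0,0],0],[[-0.04,0,0],0]]' | python3 inch.py; python3 sv.py s1; echo '[[[0,0.03,0],0],[[0,0.06,0],0],[[0,0.06,0],0],[[0,0.06,0],0]]' | python3 inch.py;python3 sv.py s2
python3 - <<'E'
from ef import *
np.set_printoptions(suppress=True,precision=4)
for k in(("s1","s2"),("s1",),("s2",)): print("sq lid",efit([load(i) for i in k],[((.062,.062),0)],.116,(.462,-.024,1.292)))
to(.53,.27,.18,1.834)
E
```

```text
time_s: 34.48
tcp_pos: [0.4623, -0.0247, 0.1279]
ee_rot: [0.0, 0.139, 0.99, -0.0]
force: [-1.4, -0.2, 2.8]
finger_gap: 0.698
gripper_force: 15.0
time_s: 34.98
tcp_pos: [0.4621, -0.0247, 0.1276]
ee_rot: [-0.0, 0.139, 0.99, -0.0]
force: [-0.4, 0.5, 0.1]
finger_gap: 0.917
gripper_force: 0.0
time_s: 35.6
tcp_pos: [0.4643, -0.0249, 0.2515]
ee_rot: [0.004, 0.139, 0.99, 0.0]
force: [0.9, -0.5, -0.7]
finger_gap: 0.996
gripper_force: 0.0
time_s: 36.1
tcp_pos: [0.4996, -0.0355, 0.2468]
ee_rot: [-0.001, 0.139, 0.99, 0.0]
force: [-0.3, -0.8, 0.5]
finger_gap: 1.0
gripper_force: 0.0
[ 0.49973967 -0.03548891  0.24705821]
time_s: 36.65
tcp_pos: [0.5166, 0.0217, 0.2476]
ee_rot: [-0.0, 0.139, 0.99, -0.0]
force: [0.1, -0.0, -0.0]
finger_gap: 0.998
gripper_force: 0.0
[0.51665085 0.02144447 0.24764179]
sq lid (array([ 0.4621, -0.0236,  1.2919]), np.float64(19.435927535570883))
sq lid (array([ 0.4622, -0.0233,  1.2913]), np.float64(20.802856470670626))
sq lid (array([ 0.4622, -0.0239,  1.2898]), np.float64(19.25111863777152))
shift [0.0556 0.2427 0.0675] turn -0.542 yaw now 1.292
```

```bash
echo '[[[0.011,0.05,0],-0.11],[[0.022,0.1,0],-0.22],[[0.035,0.15,0],-0.33],[[0.045,0.2,0.03],-0.44],[[0.055,0.24,0.06],-0.542]]' | python3 inch.py; echo '[[[0,0,0],0],[[0,0,0],0],[[0,0,0],0]]' | python3 inch.py; python3 sv.py r5;  echo '[[[0.03,-0.03,0],0],[[0.04,-0.04,0],0],[[0.04,-0.04,0],0],[[0.04,-0.04,0],0]]' | python3 inch.py;python3 sv.py r6
cat > v2.py <<'E'
from ef import *
np.set_printoptions(suppress=True,precision=4)
for k in(("r5","r6"),("r5",),("r6",)):
  S=[load(i) for i in k]
  print("rect lid",efit(S,[((.064,.13),0)],.022,(.508,.304,1.83)))
to(.5075,.304,.035,1.832)
E
python3 v2.py
```

```text
time_s: 37.33
tcp_pos: [0.531, 0.2689, 0.1878]
ee_rot: [0.001, -0.133, 0.991, 0.0]
force: [0.5, -0.6, 0.5]
finger_gap: 1.0
gripper_force: 0.0
time_s: 37.7
tcp_pos: [0.5312, 0.2667, 0.1891]
ee_rot: [0.001, -0.13, 0.991, 0.0]
force: [-0.9, -0.3, -0.4]
finger_gap: 0.997
gripper_force: 0.0
[0.53123766 0.26673643 0.18914077]
time_s: 38.25
tcp_pos: [0.503, 0.2192, 0.1884]
ee_rot: [0.001, -0.131, 0.991, 0.0]
force: [0.4, -0.1, 1.2]
finger_gap: 1.0
gripper_force: 0.0
[0.50292439 0.21938198 0.18824839]
rect lid (array([0.5072, 0.3041, 1.8337]), np.float64(35.91129162534193))
rect lid (array([0.5073, 0.3038, 1.8403]), np.float64(39.0686708217129))
rect lid (array([0.5073, 0.3038, 1.8257]), np.float64(32.92856749120417))
shift [-0.0262  0.0805  0.1533] turn 0.0018 yaw now 1.8338
```

```bash
echo '[[[-0.013,0.045,0.01],0],[[-0.026,0.08,0.04],0],[[-0.026,0.08,0.08],0],[[-0.026,0.08,0.115],0],[[-0.026,0.08,0.138],0]]' | python3 inch.py; echo '[[[0,0,0],0],[[0,0,0],0]]' | python3 inch.py; python3 -c "
from h import *
to(.5073,.3039,.035,1.834)"
```

```text
time_s: 38.92
tcp_pos: [0.5057, 0.3035, 0.0474]
ee_rot: [-0.001, -0.132, 0.991, -0.0]
force: [-0.7, 0.2, 0.5]
finger_gap: 0.997
gripper_force: 0.0
time_s: 39.17
tcp_pos: [0.5073, 0.3037, 0.0505]
ee_rot: [0.001, -0.131, 0.991, 0.0]
force: [0.4, 0.4, 0.2]
finger_gap: 1.0
gripper_force: 0.0
shift [-0.0001  0.0002  0.0155] turn 0.0003 yaw now 1.8343
```

```bash
echo '[[[0,0,0.005],0],[[0,0,0.01],0],[[0,0,0.014],0],[[0,0,0.015],0],[[0,0,0.015],0]]' | python3 inch.py; echo '[[[0,0,0],0],[[0,0,0],0],[[0,0,0],0],[[0,0,0],0],[[0,0,0],0]]' | python3 inch.py 0 25;  echo '[[[0,0,0],0],[[0,0,0],0]]' | python3 inch.py; echo '[[[0,0,-0.005],0],[[0,0,-0.02],0],[[0,0,-0.06],0],[[0,0,-0.11],0],[[0,0,-0.16],0]]' | python3 inch.py;echo '[[[0,0,-0.02],0],[[0,0,-0.02],0]]' | python3 inch.py; python3 -c "
from h import *
to(.4913,-.2973,.14,1.127)"
```

```text
time_s: 39.8
tcp_pos: [0.5063, 0.3028, 0.0346]
ee_rot: [-0.0, -0.131, 0.991, -0.0]
force: [0.3, -0.3, -0.2]
finger_gap: 1.0
gripper_force: 0.0
time_s: 40.42
tcp_pos: [0.5065, 0.3028, 0.0348]
ee_rot: [0.0, -0.131, 0.991, 0.0]
force: [-0.7, -0.6, 1.4]
finger_gap: 0.722
gripper_force: 25.0
time_s: 40.67
tcp_pos: [0.5065, 0.3029, 0.0348]
ee_rot: [0.0, -0.131, 0.991, 0.0]
force: [-0.7, -0.5, 1.7]
finger_gap: 0.722
gripper_force: 25.0
time_s: 41.3
tcp_pos: [0.5061, 0.3027, 0.1969]
ee_rot: [0.0, -0.131, 0.991, 0.0]
force: [1.6, 0.0, -2.2]
finger_gap: 0.725
gripper_force: 25.0
time_s: 41.55
tcp_pos: [0.5072, 0.3033, 0.2165]
ee_rot: [0.002, -0.131, 0.991, 0.001]
force: [0.9, 0.3, -2.4]
finger_gap: 0.721
gripper_force: 25.0
shift [ 0.1719 -0.5758  0.0754] turn 0.707 yaw now 1.834
```

```bash
echo '[[[0.016,-0.055,0],0.07],[[0.032,-0.11,0],0.14],[[0.049,-0.165,0],0.21],[[0.066,-0.22,0],0.28],[[0.082,-0.275,0],0.36]]' | python3 inch.py; python3 -c "
from h import *
to(.4904,-.2969,.14,1.127)"
```

```text
time_s: 42.18
tcp_pos: [0.4966, 0.0143, 0.2115]
ee_rot: [-0.003, 0.049, 0.999, -0.0]
force: [0.6, -0.1, -1.8]
finger_gap: 0.722
gripper_force: 25.0
shift [-0.025  -0.3103  0.0715] turn 0.3448 yaw now 1.4718
```

```bash
echo '[[[-0.005,-0.055,0],0.07],[[-0.01,-0.11,0],0.14],[[-0.015,-0.165,0],0.21],[[-0.02,-0.22,0],0.28],[[-0.025,-0.27,0],0.345]]' | python3 inch.py; echo '[[[0,0,0],0],[[0,0,0],0]]' | python3 inch.py; python3 -c "
from h import *
to(.4904,-.2969,.13,1.127)"
```

```text
time_s: 42.8
tcp_pos: [0.4956, -0.2563, 0.2112]
ee_rot: [-0.003, 0.22, 0.975, 0.001]
force: [-0.3, 0.5, -1.8]
finger_gap: 0.725
gripper_force: 25.0
time_s: 43.05
tcp_pos: [0.4962, -0.2542, 0.212]
ee_rot: [-0.002, 0.219, 0.976, 0.001]
force: [0.3, 0.0, -1.6]
finger_gap: 0.726
gripper_force: 25.0
shift [-0.0134 -0.0411  0.0819] turn 0.0016 yaw now 1.1286
```

```bash
echo '[[[-0.013,-0.041,0],0.0015],[[-0.013,-0.041,0.03],0.0015],[[-0.013,-0.041,0.06],0.0015],[[-0.013,-0.041,0.078],0.0015],[[-0.013,-0.041,0.078],0.0015]]' | python3 inch.py; echo '[[[0,0,0],0],[[0,0,0],0]]' | python3 inch.py; python3 -c "
from h import *
to(.4904,-.2969,.1188,1.127)"
```

```text
time_s: 43.68
tcp_pos: [0.4906, -0.2958, 0.1345]
ee_rot: [-0.002, 0.219, 0.976, 0.001]
force: [0.6, -1.0, -0.8]
finger_gap: 0.723
gripper_force: 25.0
time_s: 43.92
tcp_pos: [0.4928, -0.2982, 0.1383]
ee_rot: [0.001, 0.22, 0.976, -0.0]
force: [-0.1, -0.2, -1.2]
finger_gap: 0.722
gripper_force: 25.0
shift [0.0028 0.0002 0.0195] turn 0.0009 yaw now 1.1279
```

```bash
echo '[[[0,0,0.006],0],[[0.001,0,0.012],0],[[0.001,0,0.016],0],[[0.001,0,0.016],0],[[0.001,0,0.016],0]]' | python3 inch.py; python3 -c "
from h import *
to(.4904,-.2969,.1188,1.127)"
```

```text
time_s: 44.55
tcp_pos: [0.4909, -0.2974, 0.1207]
ee_rot: [-0.0, 0.22, 0.976, 0.0]
force: [-0.7, -0.6, -1.7]
finger_gap: 0.719
gripper_force: 25.0
shift [0.0007 0.0003 0.0019] turn 0.0005 yaw now 1.1275
```

```bash
echo '[[[0.0005,0,0.001],0],[[0.0005,0,0.002],0],[[0.0005,0,0.002],0]]' | python3 inch.py; echo '[[[0,0,0.0005],0],[[0,0,0.001],0],[[0,0,0.001],0]]' | python3 inch.py
```

```text
time_s: 44.92
tcp_pos: [0.4905, -0.2972, 0.1188]
ee_rot: [0.0, 0.22, 0.976, -0.0]
force: [0.1, -0.3, -1.2]
finger_gap: 0.723
gripper_force: 25.0
time_s: 45.3
tcp_pos: [0.4905, -0.2973, 0.1188]
ee_rot: [0.0, 0.22, 0.976, -0.0]
force: [-2.7, 2.2, 5.6]
finger_gap: 0.726
gripper_force: 25.0
```

Contact made, so I'll release and check all the lids.

```bash
echo '[[[0,0,0],0],[[0,0,0],0],[[0,0,0],0],[[0,0,0],0]]' | python3 inch.py .95; echo '[[[0,0,-0.01],0],[[0,0,-0.04],0],[[0,0,-0.09],0],[[0,0,-0.14],0],[[0,0,-0.15],0]]' | python3 inch.py 1.0; echo '[[[-0.04,0,0],0],[[-0.05,0,0],0],[[-0.05,0,0],0],[[-0.05,0,0],0]]' | python3 inch.py; python3 sv.py e1; echo '[[[0,0.03,0],0],[[0,0.06,0],0],[[0,0.06,0],0],[[0,0.06,0],0]]' | python3 inch.py;python3 sv.py e2
python3 - <<'E'
from ef import *
np.set_printoptions(suppress=True,precision=4)
for k in(("e1","e2"),("e1",),("e2",)): print("rect lid",efit([load(i) for i in k],[((.064,.13),0)],.106,(.4913,-.2973,1.127)))
a=snap("scene");b=snap("side")
X=cv2.cvtColor(a["img"][150:320,110:570],4); Y=cv2.cvtColor(b["img"][130:420,210:430],4)
cv2.imwrite("pics/fin.png",np.vstack([cv2.resize(X,(800,296)),cv2.resize(np.hstack([Y[:,:],cv2.cvtColor(load("e2")["img"][:290,:],4)]),(800,270))]))
E
```

```text
time_s: 45.8
tcp_pos: [0.4904, -0.2971, 0.1175]
ee_rot: [-0.0, 0.22, 0.976, 0.0]
force: [-0.6, 0.5, 0.8]
finger_gap: 0.951
gripper_force: 0.0
time_s: 46.42
tcp_pos: [0.4925, -0.2986, 0.2734]
ee_rot: [0.004, 0.22, 0.976, -0.002]
force: [-0.6, -0.2, 0.4]
finger_gap: 1.0
gripper_force: 0.0
time_s: 46.92
tcp_pos: [0.5345, -0.3181, 0.2667]
ee_rot: [-0.001, 0.22, 0.976, 0.0]
force: [-0.7, 0.2, 1.0]
finger_gap: 0.999
gripper_force: 0.0
[ 0.5346348  -0.31809249  0.26697431]
time_s: 47.48
tcp_pos: [0.5607, -0.2646, 0.2677]
ee_rot: [-0.0, 0.22, 0.976, -0.0]
force: [0.5, -0.2, 0.4]
finger_gap: 1.0
gripper_force: 0.0
[ 0.56075895 -0.26490996  0.26775444]
rect lid (array([ 0.4915, -0.2969,  1.1241]), np.float64(19.35332125360779))
rect lid (array([ 0.4915, -0.2968,  1.1261]), np.float64(20.034245383388345))
rect lid (array([ 0.4917, -0.297 ,  1.1244]), np.float64(19.234257456204904))
```

View pics/fin.png

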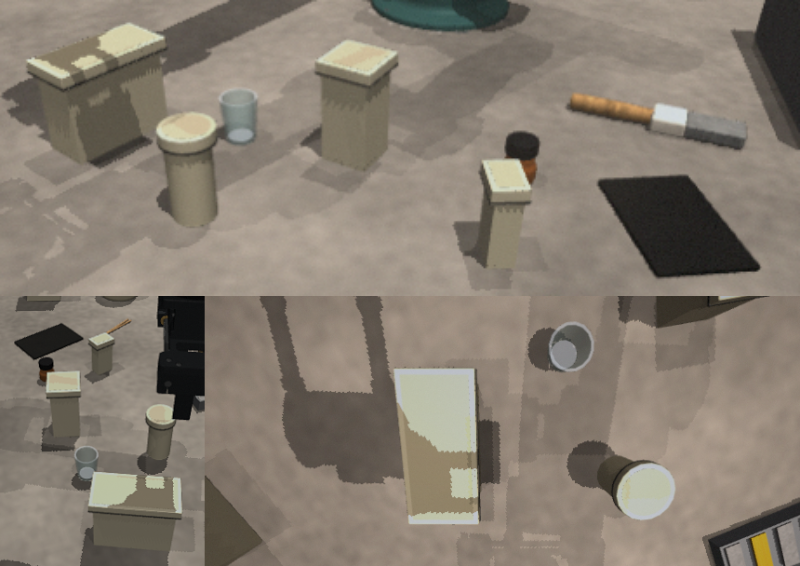

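All four lids sit flat on their own tanks: in the top crop, rect (97,55), round (187,132), square (357,62) and slim (505,178). The beaker and jar haven't moved, and the mat is empty.

```bash
python3 -c "
from bench import robot
print(robot.hand_in())"
```

```text
the job is handed in; nothing more can be done
None
```

All four lids are set flat on their own tanks, centred to within about 2 mm by the wrist camera, with the beaker and jar left where they stood; the job was handed in at about 48 s of the 122 s allowed.

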